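# Make the tray up to three ferrite bars

### The arm

A 6-joint arm with a two-finger parallel gripper is mounted at the origin on the work surface. World frame = base frame: x ahead of the robot, y to its left, z up, the work surface at z = 0. Lengths are in m, angles in rad, forces in N, time in s.
With the tool pointing down it reaches from about 0.325 to 0.775 m from the base axis. Payload 5.5 kg.
Tool frame: the origin (TCP) lies at the very end of the fingers, on their centre line; the grasp point (between the pads) lies behind it (bot.grasp_offset is the z of the grasp point in the tool frame, in m); z points along the fingers, y is the line along which they close (so a half turn about z gives the same grasp; the last joint's range is limited). The gripper opens to 88 mm and grips with 3 to 60 N. Pads are 20 mm wide; open, the fingers measure 115 mm over their backs; the gripper's body (75 mm by 178 mm) begins 61 mm behind the grasp point.
Start: joints at [-1.242, 0.091, 1.231, -0, 1.82, -0.057], TCP at [0.226, -0.556, 0.223] pointing down, gripper open.
Joint ranges: [-2.87, 2.87], [-0.86, 2.18], [0.17, 2.46], [-1.51, 4.65], [0.06, 2.69], [-2.65, 2.65]. Speed limits (rad/s): [2.57, 2.57, 3.01, 3.14, 3.14, 3.14].

### API

Orientations are given as a unit quaternion [w, x, y, z].
In Python, from bench import bot gives the robot as it stands. The module is installed in compiled form; this text tells all that it offers. Calls block until the motion is done:
- bot.move_pose(position, orientation): joint-space move of the TCP to a pose.
- bot.move_l(position, frame=None, v=0.15, max_force=None): straight line of the TCP; frame=None keeps the orientation; v is the mean speed in m/s. With max_force (N) it stops when the force on the tool has changed by that much, and returns True; else False.
- bot.set_joints(angles): joint-space move.
- bot.command_gripper(opening): finger opening in m; the grip force is fixed at half the most; returns when the fingers have stopped.
- bot.wait(seconds).
- bot.solve_ik(position, orientation): joint angles nearest the present ones, or None.
- bot.get_obs(): the state.
- bot.grab_frame(name): name is "side" or "top" or "wrist"; returns the picture (480x640x3 uint8, red, green, blue); there is no depth.
- bot.camera_model(name): a dict with "mtx" (3x3 intrinsics, pixels), "origin" and "orientation" of the camera in the world. Camera axes: x right, y down, z forward; pixel columns grow to the right and rows downward; lengths in m; the calibration is good to about 2 mm. A picture is of the moment at which its call begins: read the wrist's pose just before it. camera_model takes no time and is no camera call; for the wrist camera it gives the pose at the moment of the call.
A pose or a line that the arm cannot do raises bot.MotionError and nothing moves.
- bot.finish_job(): hands the job in; it is judged then, once.
The state is a dict: "time_s": time; "joints": joint angles; "joint_velocities": joint speeds; "effort": joint torques, N m; "ee_pos": TCP position; "eef_rot": TCP orientation; "wrist_force": force on the tool from outside, world axes, zero at the start; "ft_torque": the same for the moment, N m; "width": finger opening in m; "gripper_force": force on a finger pad.
Only numpy, scipy, OpenCV 4.12 (cv2) and the standard library are available. Lean on these libraries where they do the work, as an engineer would, in place of code of your own. Each camera call takes 0.05 s, during which the arm holds its last target. There are 200 camera calls.

### The job

One long ferrite bar is already in the deep tray: make it up to exactly three with long bars from the slotted rack, all three lying flat on the tray's floor, side by side and crosswise to the tray's length. Ferrite is brittle: set every bar down, never let one drop. Leave the other long bars and the short bar lying where they are in the rack, and do not disturb the two weights and the solder spool.

Things in the scene. Friction and masses are not known exactly. Their poses are not given: they have to be found in the camera images.
- rack: Fixed aluminium rack, 40 x 144 x 33 mm (x, y, height), origin centred underneath. Five open-ended slots along its x, at y = -56, -28, 0, 28, 56 mm: 24 mm wide, floor 6 mm up, 4 mm partitions up to 33 mm, 2 mm above the tops of the bars in them, so bars cannot be gripped by their sides there. Long bars stick out 6 to 14 mm at both ends, over open bench: grip them end to end (60 mm)
- tray: Fixed deep steel parts tray, open on top, 76 x 164 x 56 mm outside (x across, y along its length, height), walls and floor 4 mm; inside 68 x 156 mm and 52 mm deep. Origin at the centre of its underside. One long bar already lies in it crosswise, 40 to 58 mm from its centre towards its -y end. Across its width there is no room for fingers at the ends of a 60 mm bar
- tray_in (a point): Centre of the tray's inner floor, 4 mm above the bench; axes as the tray's. About 0.2 m of clear bench lies between tray and rack
- short_bar: Short ferrite bar, 40 x 20 x 25 mm, dark grey, about 95 g, in one of the rack's slots; not wanted. Origin at the centre of its underside, x along its length
- weight_1: Bystander: bright steel 200 g weight with a knob, 32 mm diameter, 58 mm high, origin at the centre of its underside
- weight_2: Bystander: a second such weight
- spool: Bystander: solder spool standing on its flange, 52 mm diameter, 38 mm high, origin at the centre of its underside
- bar_a: Long ferrite bar, 60 x 20 x 25 mm (x length, y width, z height), dark grey, brittle, about 140 g, in one of the rack's slots. Origin at the centre of its underside
- bar_a_mid (a point): Middle of bar_a, 12.5 mm above its origin
- bar_b: Long ferrite bar, 60 x 20 x 25 mm (x length, y width, z height), dark grey, brittle, about 140 g, in one of the rack's slots. Origin at the centre of its underside
- bar_b_mid (a point): Middle of bar_b, 12.5 mm above its origin
- bar_c: Long ferrite bar, 60 x 20 x 25 mm (x length, y width, z height), dark grey, brittle, about 140 g, in one of the rack's slots. Origin at the centre of its underside
- bar_c_mid (a point): Middle of bar_c, 12.5 mm above its origin
- bar_d: Long ferrite bar, 60 x 20 x 25 mm (x length, y width, z height), dark grey, brittle, about 140 g, in one of the rack's slots. Origin at the centre of its underside
- bar_d_mid (a point): Middle of bar_d, 12.5 mm above its origin
- bar_e: Long ferrite bar, 60 x 20 x 25 mm (x length, y width, z height), dark grey, brittle, about 140 g, already in the tray. Origin at the centre of its underside
- bar_e_mid (a point): Middle of bar_e, 12.5 mm above its origin
Not all that is in view belongs to the job. What is shaped like the bar_e but brown or purple is not meant.

How it is judged:
By the outcome, as a careful person would: the job done as asked, in the order asked, and still so for the second after the job is handed in, with the robot touching nothing.
It also fails if it takes over 72 s, if anything falls off the work surface, if the arm or the gripper's body presses on something with over 40 N, if the wrist force passes 120 N, or if a joint passes its speed limit or range.

## Working session

There is one attempt and no reset: what is moved stays moved. The work goes in short steps, each a Python script; the robot and the scene stay as the last script left them, time stands still between calls to the robot, and variables do not carry over. Pictures are saved under pics/ and viewed, at most 10 in all, crops included, and the job is handed in when it is done.

```bash
mkdir -p pics; python3 - <<'E'
from bench import bot
import cv2
for n in("top","side"):
    cv2.imwrite(f"pics/{n}0.png",bot.grab_frame(n)[:,:,::-1]); print(n,bot.camera_model(n))
print(bot.get_obs(),bot.grasp_offset)
E
```

```text
top {'mtx': array([[589.92714062,   0.        , 309.94366034],
       [  0.        , 589.92714062, 229.44297851],
       [  0.        ,   0.        ,   1.        ]]), 'origin': array([ 0.32351281, -0.02774701,  1.08230445]), 'orientation': array([ 0.06169125, -0.69807945,  0.71026979, -0.06630309])}
side {'mtx': array([[559.65082203,   0.        , 313.42462922],
       [  0.        , 559.65082203, 247.46487357],
       [  0.        ,   0.        ,   1.        ]]), 'origin': array([0.13771761, 0.61132276, 0.56004147]), 'orientation': array([ 0.12062096, -0.22742375,  0.85165713, -0.45651852])}
{'time_s': 0.1, 'joints': array([-1.24169428e+00,  9.17681794e-02,  1.23175350e+00, -1.29133295e-05,
        1.81980933e+00, -5.66788672e-02]), 'joint_velocities': array([ 0.00144471, -0.00017352, -0.00359626,  0.00145669,  0.00212072,
       -0.001212  ]), 'effort': array([ 2.50782265e-03, -4.47857881e+01, -4.07570744e+01,  7.01659382e-02,
        2.84020894e-02, -1.19238930e-04]), 'ee_pos': array([ 0.22568879, -0.55564596,  0.22163593]), 'eef_rot': array([-8.60274836e-04,  9.81454178e-01,  1.91694916e-01, -1.24226935e-04]), 'wrist_force': array([ 0.1016619 , -0.48331989,  0.19546372]), 'ft_torque': array([ 0.03038141, -0.05063362,  0.02711696]), 'gripper_force': 0.0, 'width': 0.08787977586890415} -0.0187
```

View pics/top0.png

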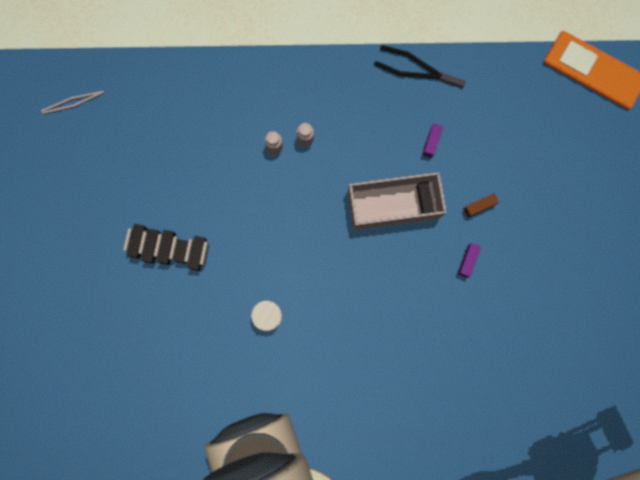

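View pics/side0.png

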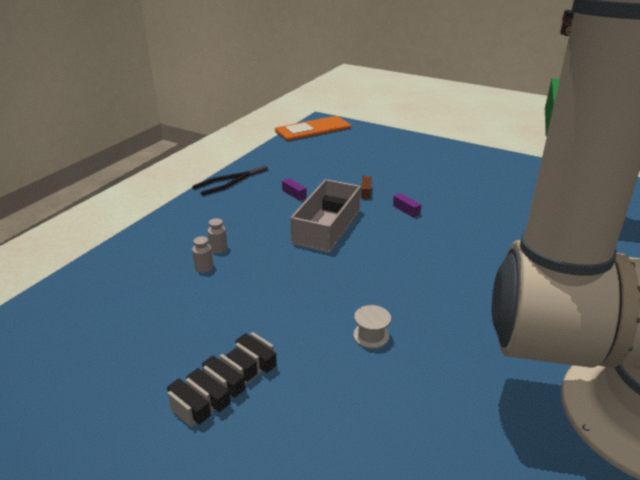

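The top view shows the rack at about (167,247). Its dark bars are at (137,241), (151,245), (167,247) and (198,253), and the stubbier short bar is at (182,251). The tray is at (397,200) with bar_e at (427,195). The purple and brown blocks at (432,140), (482,205) and (470,260) are decoys. The weights are at (273,140) and (305,132), and the spool is at (266,316). I'll enlarge the rack and tray to confirm.

```bash
python3 - <<'E'
import cv2,numpy as np
im=cv2.imread("pics/top0.png")
a=cv2.resize(im[210:285,115:220],None,fx=7,fy=7,interpolation=cv2.INTER_CUBIC)[:, :735]
b=cv2.resize(im[165:237,340:455],None,fx=6.9,fy=6.9,interpolation=cv2.INTER_CUBIC)
cv2.imwrite("pics/rack.png",a);cv2.imwrite("pics/tray.png",b)
E
```

```text
(no output)
```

View pics/rack.png

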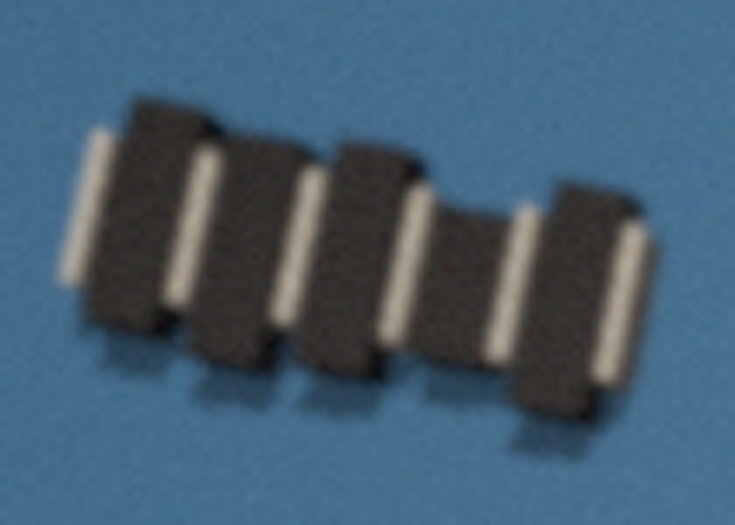

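View pics/tray.png

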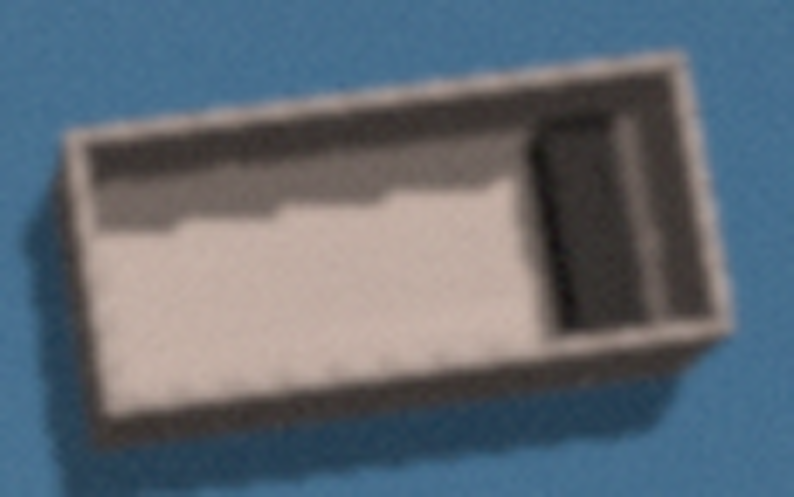

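The crop confirms the long bars in rack columns 1, 2, 3 and 5, near crop pixels (150,215), (245,255), (358,260) and (575,300). Column 4 at (460,285) is the short bar, since it doesn't stick out past the partitions. In the tray crop, the outer rim corners are at (65,132), (685,52), (733,330) and (100,425), and bar_e is at (585,225). Next I'll get rough poses, then look closer with the wrist camera.

```bash
cat > h.py <<'E'
import numpy as np, cv2
from scipy.spatial.transform import Rotation as R
from scipy.optimize import least_squares
def rot(q): return R.from_quat([q[1],q[2],q[3],q[0]]).as_matrix()
def ray(cam,px,z):
    d=rot(cam["orientation"])@np.linalg.inv(cam["mtx"])@[px[0],px[1],1]; o=np.array(cam["origin"])
    return o+d*(z-o[2])/d[2]
def proj(cam,P):
    p=(np.atleast_2d(P)-cam["origin"])@rot(cam["orientation"]); p=p@cam["mtx"].T; return p[:,:2]/p[:,2:]
def fit(obs,x0):  # obs: list of (cam, local pts, pixels); -> x,y,yaw in the plane
    def f(v):
        c,s=np.cos(v[2]),np.sin(v[2]); M=np.array([[c,-s,0],[s,c,0],[0,0,1]])
        return np.concatenate([(proj(k,np.array(l)@M.T+[v[0],v[1],0])-p).ravel() for k,l,p in obs])
    r=least_squares(f,x0,loss="soft_l1"); return r.x,r.fun.reshape(-1,2)
def down(yaw):  # tool z down, tool y at world angle yaw (mod pi)
    y=np.array([np.cos(yaw),np.sin(yaw),0]); z=np.array([0,0,-1.]); q=R.from_matrix(np.c_[np.cross(y,z),y,z]).as_quat()
    return q[[3,0,1,2]]
def best(bot,p,yaw):
    j0=np.array(bot.get_obs()["joints"]); c=[]
    for k in(-1,0,1):
        j=bot.solve_ik(p,down(yaw+k*np.pi))
        if j is not None: c.append((abs(np.array(j)-j0).max(),yaw+k*np.pi))
    return down(min(c)[1])
TR=.056*np.ones(4)
tray_c=np.c_[[.038,-.038,-.038,.038],[.082,.082,-.082,-.082],TR]   # order checked by fit
E
python3 - <<'E'
from h import *
from bench import bot
t=bot.camera_model("top")
un=lambda c,f,o:(np.array(c)+.5)/f-.5+o
tp=un([(65,132),(685,52),(733,330),(100,425)],6.9,np.array([340,165])); 
P=np.array([ray(t,p,.056) for p in tp]);print(P.round(4),P.mean(0),np.linalg.norm(P[1]-P[0]),np.linalg.norm(P[2]-P[1]))
rp=un([(102,130),(637,225),(607,383),(70,283)],7,np.array([115,210]))
Q=np.array([ray(t,p,.033) for p in rp]);print(Q.round(4),Q.mean(0),np.linalg.norm(Q[1]-Q[0]),np.linalg.norm(Q[2]-Q[1]))
be=ray(t,un([(585,225)],6.9,np.array([340,165]))[0],.029);print(be)
for n,p in(("weight1",(273,140)),("w2",(305,132)),("spool",(266,316))):print(n,ray(t,p,.045).round(3))
w=bot.camera_model("wrist");o=bot.get_obs();T=rot(o["eef_rot"])
print("wristcam in tool",T.T@(w["origin"]-o["ee_pos"]),T.T@rot(w["orientation"]))
E
```

```text
[[ 0.5938 -0.1077  0.056 ]
 [ 0.6127 -0.2704  0.056 ]
 [ 0.5383 -0.2785  0.056 ]
 [ 0.5161 -0.1144  0.056 ]] [ 0.56523469 -0.19275412  0.056     ] 0.16376029878924114 0.07483087338879951
[[0.5236 0.2902 0.033 ]
 [0.4965 0.1519 0.033 ]
 [0.4557 0.159  0.033 ]
 [0.4839 0.2969 0.033 ]] [0.48992841 0.22446913 0.033     ] 0.14091022242201193 0.04135545975976701
[ 0.57314136 -0.24741127  0.029     ]
weight1 [0.682 0.029 0.045]
w2 [ 0.696 -0.03   0.045]
spool [0.362 0.043 0.045]
wristcam in tool [ 0.07521287  0.00071045 -0.16212708] [[-3.53909062e-04 -9.59710529e-01 -2.80990348e-01]
 [ 9.99999898e-01 -2.60467100e-04 -3.69891735e-04]
 [ 2.81800251e-04 -2.80990450e-01  9.59710523e-01]]
```

```bash
python3 - <<'E'
from h import *
from bench import bot
import pickle
S={}
for n,p,yaw in(("tray",(.565,-.193,.2),.116+np.pi/2),("rack",(.49,.2245,.17),-.194+np.pi/2)):
    bot.move_pose(list(p),best(bot,p,yaw)); bot.wait(.2)
    c=bot.camera_model("wrist"); im=bot.grab_frame("wrist")[:,:,::-1]; cv2.imwrite(f"pics/w_{n}.png",im); S[n]=c
    print(bot.get_obs()["time_s"],bot.get_obs()["joints"].round(2))
pickle.dump(S,open("cams.pkl","wb"))
E
```

```text
2.1583 [-0.39  0.08  1.28 -0.    1.78  1.07]
3.975 [ 0.37 -0.08  1.49 -0.    1.73  2.13]
```

View pics/w_tray.png

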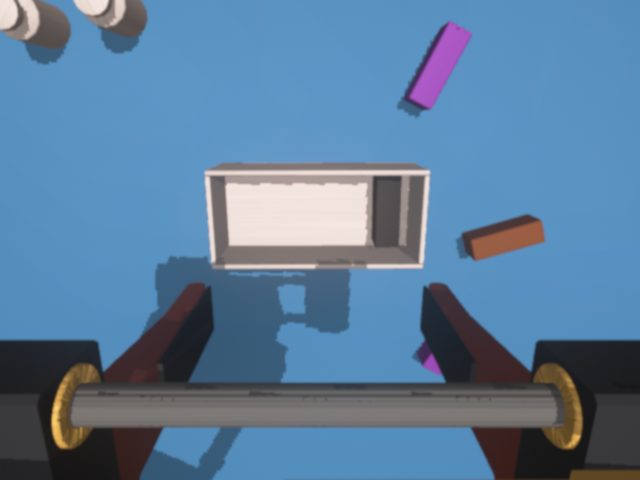

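View pics/w_rack.png

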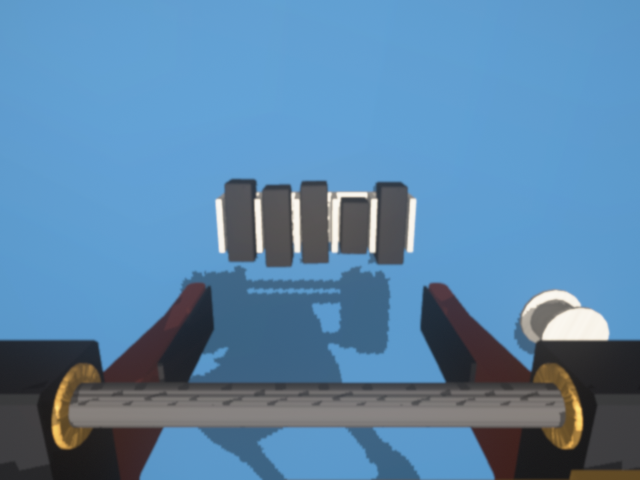

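The wrist views show the tray rim corners near (207,173), (429,172), (424,267) and (211,267), with bar_e at (387,211). The rack spans (220,197) to (412,252), with long bars at (240,220), (277,225), (314,221) and (391,222) and the short bar at (354,225). I'll enlarge both in one picture to read the corners.

```bash
python3 - <<'E'
import cv2,numpy as np
f=3.2
a=cv2.imread("pics/w_rack.png")[175:270,205:445];b=cv2.imread("pics/w_tray.png")[185-25:253+22,200:440][:,:]
b=b[:92] if False else b
c=np.vstack([a[:88+7],b])[:187]
c=cv2.resize(np.vstack([a,b]),None,fx=600/(len(a)+len(b)),fy=600/(len(a)+len(b)),interpolation=cv2.INTER_CUBIC)
print(len(a),len(b),c.shape,600/(len(a)+len(b)));cv2.imwrite("pics/zoom.png",c)
E
```

```text
95 115 (600, 686, 3) 2.857142857142857
```

View pics/zoom.png

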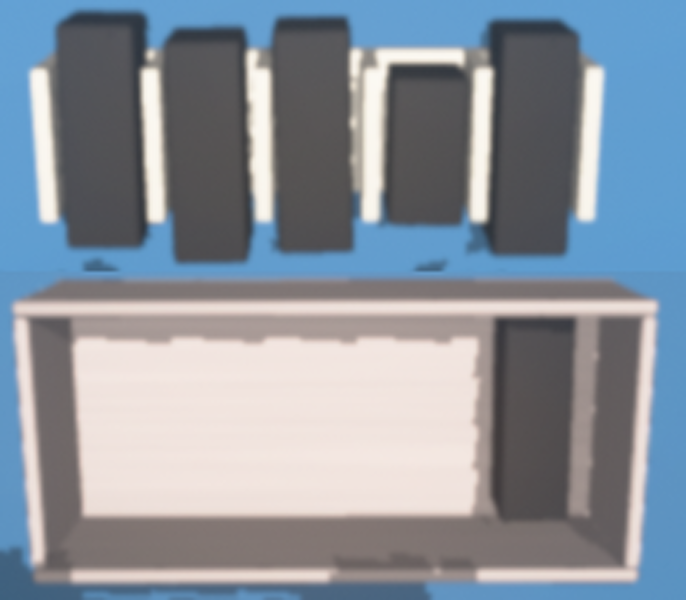

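The zoom gives these points:
- **Rack partition corners:** (31,68), (604,67), (596,221) and (41,222).
- **Bar ends:** column 1 runs from y 27 to 246, column 5 from y 36 to 254.
- **Tray rim corners:** (14,303), (657,303), (637,580) and (35,580).
- **bar_e top face:** x from about 503 to 571.

```bash
python3 - <<'E'
from h import *
from bench import bot
import pickle
S=pickle.load(open("cams.pkl","rb")); t=bot.camera_model("top")
un=lambda c,f,o:(np.array(c)+.5)/f-.5+np.array(o)
f=600/210
box=lambda a,b,z:np.array([(a,b,z),(a,-b,z),(-a,-b,z),(-a,b,z)])
wt=un([(14,303-95*f),(657,303-95*f),(637,580-95*f),(35,580-95*f)],f,(200,160))
wr=un([(31,68),(604,67),(596,221),(41,222)],f,(205,175))
tt=un([(65,132),(685,52),(733,330),(100,425)],6.9,(340,165)); tr=un([(102,130),(637,225),(607,383),(70,283)],7,(115,210))
T=box(.038,.082,.056); K=box(.02,.072,.033)
for n,c,L,w,u,x0 in(("tray",S["tray"],T,wt,tt,[.565,-.193,.116]),("rack",S["rack"],K,wr,tr,[.49,.2245,-.194])):
    for o in([(c,L,w)],[(t,L,u)],[(c,L,w),(t,L,u)]):
        v,r=fit(o,x0); print(n,v.round(4),abs(r).max().round(2))
    v,_=fit([(c,L,w)],x0)
    M=lambda p:R.from_euler("z",-v[2]).as_matrix()@(p-[v[0],v[1],0])
    if n=="tray":
        for q in((503,420),(571,420)):print("e",M(ray(c,un((q[0],q[1]-95*f),f,(200,160)),.029)).round(4))
    else:
        for q in((97,27),(105,246),(313,31),(315,251),(537,36),(532,254)):print("bar",M(ray(c,un(q,f,(205,175)),.031)).round(4))
E
```

```text
tray [ 0.5654 -0.1953  0.1148] 1.3
tray [ 0.5653 -0.1928  0.1193] 0.95
tray [ 0.5654 -0.1948  0.1172] 1.88
e [ 0.0012 -0.0474  0.029 ]
e [ 0.0012 -0.0666  0.029 ]
rack [ 0.4895  0.2229 -0.1937] 0.77
rack [ 0.4899  0.2245 -0.1967] 1.21
rack [ 0.4895  0.223  -0.194 ] 1.87
bar [0.0304 0.0554 0.031 ]
bar [-0.0278  0.0564  0.031 ]
bar [0.0292 0.0012 0.031 ]
bar [-0.0293  0.0008  0.031 ]
bar [ 0.0278 -0.0552  0.031 ]
bar [-0.0303 -0.0567  0.031 ]
```

```bash
cat >> h.py <<'E'
TRAY=np.array([.5654,-.195,.116]); RACK=np.array([.4895,.2231,-.194]); MID=np.array([.535,.02])
def at(F,l): c,s=np.cos(F[2]),np.sin(F[2]); return np.array([F[0]+c*l[0]-s*l[1],F[1]+s*l[0]+c*l[1]])
def st(bot,m):
    o=bot.get_obs(); print(m,round(o["time_s"],2),o["ee_pos"].round(4),"w",round(o["width"],4),"gf",round(o["gripper_force"],1),"F",o["wrist_force"].round(1))
def P(xy,z): return [float(xy[0]),float(xy[1]),z]
def go(bot,xy,z,yaw): p=P(xy,z); bot.move_pose(p,best(bot,p,yaw))
def lower(bot,xy,z,m):  # set down: TCP height z is where contact is expected
    bot.move_l(P(xy,z+.006),v=.12); hit=bot.move_l(P(xy,z-.0015),v=.02,max_force=4); st(bot,f"{m} hit={hit}")
def pick(bot,lx,ly):
    xy=at(RACK,(lx,ly)); go(bot,xy,.1,RACK[2]); bot.command_gripper(.088)
    bot.move_l(P(xy,.009),v=.12); bot.command_gripper(.05); st(bot,"rack grip")
    bot.move_l(P(xy,.1),v=.12); st(bot,"lifted")
def rest(bot):
    go(bot,MID,.1,TRAY[2]); lower(bot,MID,.003,"bench"); bot.command_gripper(.08)
    bot.move_l(P(MID,.06),v=.15); go(bot,MID,.06,TRAY[2]+np.pi/2); bot.command_gripper(.05)
    bot.move_l(P(MID,.004),v=.12); bot.command_gripper(.01); st(bot,"regrip"); bot.move_l(P(MID,.13),v=.15)
def place(bot,ly):
    xy=at(TRAY,(0,ly)); go(bot,xy,.12,TRAY[2]+np.pi/2); st(bot,"over"); lower(bot,xy,.008,"tray")
    bot.command_gripper(.027); bot.move_l(P(xy,.13),v=.12); st(bot,"clear")
E
python3 - <<'E'
from h import *
from bench import bot
st(bot,"start");pick(bot,-.0012,-.056)
rest(bot); st(bot,"held"); cv2.imwrite("pics/s1.png",bot.grab_frame("side")[:,:,::-1])
E
```

```text
start 3.98 [0.4904 0.2239 0.17  ] w 0.088 gf 0.0 F [-0.  -0.7  0.3]
rack grip 7.12 [0.4778 0.1684 0.0094] w 0.0595 gf 30.0 F [ 0.2 -0.6  1.1]
lifted 8.03 [0.477  0.1682 0.0989] w 0.0597 gf 30.0 F [ 0.3 -0.2 -2.1]
bench hit=True 9.99 [0.5356 0.0199 0.0033] w 0.0599 gf 30.0 F [ 0.9 -0.8  4.6]
regrip 14.31 [0.5352 0.0201 0.0044] w 0.02 gf 30.0 F [-1.3  0.4  2. ]
held 15.3 [0.5344 0.02   0.1285] w 0.0198 gf 30.0 F [ 0.3 -0.3 -1.5]
```

```bash
sed -i 's|bot.move_l(P(xy,z+.006),v=.12); hit|assert not bot.move_l(P(xy,z+.006),v=.12,max_force=10),"early hit"; hit|' h.py
python3 - <<'E'
from h import *
from bench import bot
place(bot,-.012)
cv2.imwrite("pics/w1.png",bot.grab_frame("wrist")[:,:,::-1])
E
```

```text
over 16.27 [ 0.5668 -0.2058  0.1197] w 0.0196 gf 30.0 F [-0.2  0.6 -1.4]
tray hit=True 17.67 [ 0.5673 -0.2072  0.0083] w 0.0196 gf 30.0 F [0.1 0.3 4.8]
clear 19.2 [ 0.5663 -0.2067  0.1287] w 0.0273 gf 0.0 F [-0.2  0.2  0.2]
```

View pics/w1.png

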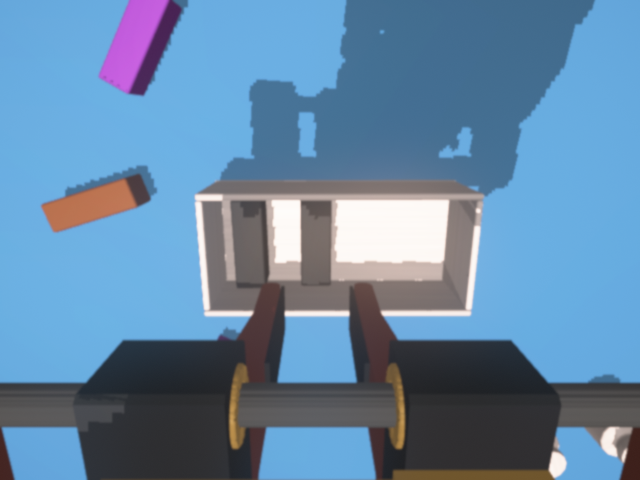

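The first bar lies flat and square at (316,240), and bar_e at (251,243) hasn't moved. There is free floor to the right of the new bar, out to about x=445, so I'll do the second bar.

```bash
python3 - <<'E'
from h import *
from bench import bot
pick(bot,.0013,.056); assert bot.get_obs()["width"]>.055
rest(bot); assert bot.get_obs()["width"]>.017
place(bot,.030)
a=bot.grab_frame("wrist")[:,:,::-1]
go(bot,[.45,-.42],.25,TRAY[2]+np.pi/2); st(bot,"away")
t=bot.grab_frame("top")[:,:,::-1][100:340,110:470]
cv2.imwrite("pics/end.png",np.vstack([cv2.resize(a[160:330,150:510],None,fx=1.4,fy=1.4),cv2.resize(t,None,fx=1.4,fy=1.4)]))
E
```

```text
rack grip 23.53 [0.5018 0.2779 0.0094] w 0.0597 gf 30.0 F [0.2 0.1 1.2]
lifted 24.44 [0.5011 0.2776 0.0988] w 0.0597 gf 30.0 F [ 0.1  0.2 -1.5]
bench hit=True 27.74 [0.5357 0.02   0.0033] w 0.0595 gf 30.0 F [-0.4  0.4  4.2]
regrip 32.06 [0.5352 0.0199 0.0044] w 0.0196 gf 30.0 F [ 0.1 -0.5  2.4]
over 33.83 [ 0.5617 -0.1642  0.1194] w 0.0201 gf 30.0 F [ 0.7  1.  -1.8]
tray hit=True 35.23 [ 0.5625 -0.1655  0.0083] w 0.0196 gf 30.0 F [-0.1  0.1  3.9]
clear 36.76 [ 0.5614 -0.165   0.1287] w 0.0274 gf 0.0 F [ 0.1 -0.2  0.4]
away 37.97 [ 0.4506 -0.419   0.2491] w 0.027 gf 0.0 F [ 0.6 -0.5  0.5]
```

View pics/end.png

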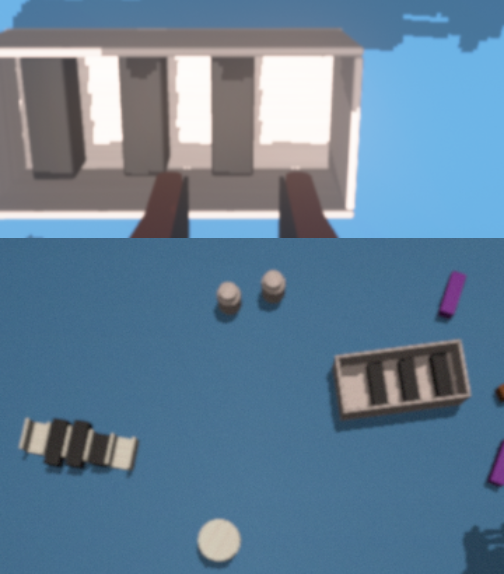

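The picture shows three parallel bars flat in the tray at (376,383), (408,379) and (441,374). Two long bars and the short one are still in the rack at (57,442), (79,443) and (101,449), and the weights and spool look undisturbed.

```bash
python3 -c "
from bench import bot
print(bot.finish_job())"
```

```text
the job is handed in; nothing more can be done
None
```

The job is handed in at about 38 s: three long bars lie flat and crosswise in the tray with gaps between them, every bar was set down under force control, and the remaining rack bars, weights and spool look unmoved in the last picture.

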